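# Clamp the frame tube for drilling

### The job

A square aluminium tube lies in one of the two bench clamps. Push that clamp's strap round with a finger until it lies fully across the tube, its end in the catch, and only then push the cam lever all the way down, so that the tube is ready for drilling. Nothing is to be picked up: leave the tube lying in its seat as it is, and leave the empty clamp and everything else on the bench alone.

Things in the scene. Friction and masses are not known exactly. Their poses are not given: they have to be found in the camera images.
- clamp: Loaded bench clamp: base plate 150 (x) x 170 (y) x 12; origin under its centre. Tube seat along its x axis at y = 0, strap pivot at y = +65, catch for the strap's end and lever pin at y = -67; the catch is open to -x, its stop plate on +x is 82 high. The square tube lies in it; which side it stands on, left or right, varies. (sizes in mm)
- clamp_strap (a joint): angle of the loaded clamp's strap about its upright pivot. 0: fully over the tube, end in the catch, against its stop; it grows to at most 1.9 as the strap swings out to the clamp's -x side (at 1.57 it points along the clamp's -x, at 0 along its -y). It stays where it is left; about 0.15 N m of friction.
- clamp_strap_pivot (a point): the strap's pivot axis, half-way up the strap, 53 above the table. The strap is a level steel bar 26 wide and 16 high (45 to 61 above the table; 3 above the tube's top), reaching 142 from the pivot; a bolt head on the pivot rises to 69 (sizes in mm)
- clamp_strap_end (a point): middle of the strap's free end face, 142 from the pivot, half-way up the strap (sizes in mm)
- clamp_lever (a joint): angle of the loaded clamp's cam lever above level. 0: fully down, level, pointing to the clamp's -y, against its stop; at most 1.2 (raised steeply, leaning to -y). It swings in the clamp's y-z plane and stays where it is left; about 0.35 N m of friction.
- clamp_lever_pin (a point): centre of the lever's level pin (parallel to the clamp's x axis), 70 above the table, over the catch (sizes in mm)
- clamp_lever_end (a point): outer end of the lever, 82 from the pin on the lever's centre line; its last 36 are a black grip 20 wide and 12 thick, the rest a steel bar 14 wide and 10 thick. When down, the grip's top is 76 above the table, nothing beneath it but the table (sizes in mm)
- tube_center (a point): centre of the loose aluminium square tube, 190 x 30 x 30, lying along the loaded clamp's x axis, its top 42 above the table, between two seat rails that reach 24 (sizes in mm)
- spare: Second, empty bench clamp: base plate 150 (x) x 170 (y) x 12; origin under its centre. Tube seat along its x axis at y = 0, strap pivot at y = +65, catch for the strap's end and lever pin at y = -67; the catch is open to -x, its stop plate on +x is 82 high. Its strap and lever are alike, and open too. (sizes in mm)
- spare_strap_end (a point): free end of the empty clamp's strap (same sizes as the other) (sizes in mm)
- spare_lever_end (a point): outer end of the empty clamp's lever (same sizes as the other) (sizes in mm)
- screwdriver: screwdriver, 170 long, lying between the clamps; origin under its middle (sizes in mm)
- corner: black plastic corner connector, about 55 x 30 x 30, between the clamps and the robot; origin under its middle (sizes in mm)
- jar: glass jar with lid, 60 across, 75 high, beyond the clamps; origin under its centre (sizes in mm)
- wrench: wrench, 180 long, lying beyond the clamps; origin under its middle (sizes in mm)
- bottle: white bottle, 80 across, 220 high, at the right; origin under its centre (sizes in mm)
- reel: reel of print filament lying flat, 170 across, 58 high, at the right near the robot; origin under its centre (sizes in mm)
- bitbox: small cardboard box, 70 x 110 x 35, at the left; origin under its centre (sizes in mm)

How it is judged:
By the outcome, as a careful person would: the job done as asked, in the order asked, and still so for the second after the job is handed in, with the robot touching nothing.
It also fails if it takes over 48 s, if anything falls off the work surface, if the arm or the gripper's body presses on something with over 40 N, if the wrist force passes 120 N, or if a joint passes its speed limit or range.

### The arm

A 6-joint arm with a two-finger parallel gripper is mounted at the origin on the work surface. World frame = base frame: x ahead of the robot, y to its left, z up, the work surface at z = 0. Lengths are in m, angles in rad, forces in N, time in s.
With the tool pointing down it reaches from about 0.35 to 0.975 m from the base axis. Payload 4.9 kg.
Tool frame: the origin (TCP) lies midway between the tips of the shut fingers; the grasp point (between the pads) lies 19 mm behind it (manip.pinch_z is the distance from the TCP to the grasp point, in m); z points along the fingers, y is the direction in which the jaws open and shut (so a half turn about z gives the same grasp; the last joint's range is limited). The gripper opens to 85 mm and grips with 20 to 120 N. Pads are 22 mm wide; open, the fingers measure 114 mm over their backs; the gripper's body (76 mm by 85 mm) begins 54 mm behind the grasp point. The pads swing forward as they close: fully open they stand 13 mm farther back than shut.
Start: joints at [-1.295, 0.053, 1.613, -0, 1.476, -0.119], TCP at [0.24, -0.577, 0.231] pointing down, gripper open.
Joint ranges: [-3.01, 3.01], [-1.01, 2.22], [0.06, 2.58], [-1.02, 4.17], [0.09, 2.62], [-3.14, 3.14]. Speed limits (rad/s): [2.57, 2.57, 3.14, 3.14, 3.14, 3.14].

### API

Orientations are given as a unit quaternion [w, x, y, z].
In Python, from plant import manip gives the robot as it stands.
- The arm moves only by the tool drive_tool, never from a script. Its argument "commands" is text: rows parted by semicolons, each of 5 numbers parted by spaces: the finger opening in mm, from 0 to 85.4, then the shift along the tool's x, y, z in units of 30 mm (1.0 is 30 mm), then the turn about the tool's z in degrees. A call has exactly 8 rows; each row shifts and turns the commanded pose from where the row before left it, along the tool's axes as they then stand; what a row does not reach is not made up. A row lasts 1/8 s, in which the tool goes at most 62.5 mm and 10.7 degrees, less where a joint would pass 70% of its speed; a pose out of reach is approached as far as the arm can. A call is refused whole if a number of a shift passes 1 or a number of a turn 10.7, either way. A call with a gripper value outside its range is refused whole. The fingers move at their own pace and stop on an object; the grip force is fixed at half the most. Time passes only in rows, so rows that do not move let the fingers close, or fill a call up. It gives the time, the measured TCP pose, the force and the opening at its end, in the units of the state.
- manip.state(): the state, without advancing time (a new reading comes with each control period).
- manip.grab_frame(name): name is "scene" or "top" or "wrist"; returns the picture (400x640x3 uint8, red, green, blue); there is no depth.
- manip.camera_params(name): a dict with "fx", "fy", "cx", "cy" (pixels), "xyz" and "orientation" of the camera in the world. Camera axes: x right, y down, z forward; pixel columns grow to the right and rows downward; lengths in m; the calibration is good to about 2 mm. The wrist camera is an equidistant fisheye: a pixel r from the principal point sees the ray r / f radians off the axis. A picture is of the moment at which its call begins: read the wrist's pose just before it. camera_params takes no time and is no camera call; for the wrist camera it gives the pose at the moment of the call.
- manip.job_done(): hands the job in, once; it reports no verdict.
The state is a dict: "time": time; "joint_pos": joint angles; "joint_vel": joint speeds; "joint_efforts": joint torques, N m; "tool_pos": TCP position; "tool_rot": TCP orientation; "contact_force": force on the tool from outside, world axes, zero at the start; "ft_torque": the same for the moment, N m; "gripper_width": opening from 0.0 (shut) to 1.0 (fully open).
Only numpy, scipy, OpenCV 4.12 (cv2) and the standard library are available. Lean on these libraries where they do the work, as an engineer would, in place of code of your own. Each camera call takes 0.05 s, during which the arm holds its last target. There are 200 camera calls.

## Working session

There is one attempt and no reset: what is moved stays moved. The work goes in short steps, Python scripts to look and compute and a tool call to move; the robot and the scene stay as the last step left them, time stands still between calls to the robot, and variables do not carry over. Pictures are saved under pics/ and viewed, about 8 in all and at most 12, crops included, and the job is handed in when it is done.

Besides the shell and the picture viewer there is one more tool, called as name(argument=value, ...), one argument or row to a line, values as JSON. drive_tool: Moves the arm, as the interface text tells. Its arguments: {"type":"object","properties":{"commands":{"type":"string"}},"required":["commands"]}

```bash
mkdir -p pics; cat > h.py <<'E'
from plant import manip
import numpy as np, cv2
from scipy.spatial.transform import Rotation as R
def rot(q): return R.from_quat([q[1],q[2],q[3],q[0]])
def grab(n,f):
    im=manip.grab_frame(n); cv2.imwrite('pics/'+f,im[:,:,::-1]); return im
def onz(n,uv,z):
    p=manip.camera_params(n); o=np.array(p['xyz']); 
    out=[]
    for u,v in uv:
        d=rot(p['orientation']).apply([(u-p['cx'])/p['fx'],(v-p['cy'])/p['fy'],1])
        out.append(o+d*(z-o[2])/d[2])
    return np.array(out)
E
python3 - <<'E'
from h import *
for n in('scene','top'):
    grab(n,n+'0.png'); print(n,manip.camera_params(n))
s=manip.state();print(s['time'],s['tool_pos'],s['tool_rot'])
E
```

```text
scene {'fx': 459.79389714827437, 'fy': 459.79389714827437, 'cx': 326.19554046314573, 'cy': 190.27621610120292, 'xyz': array([ 1.19677879, -0.79157067,  1.50919974]), 'orientation': array([-0.29559737,  0.89130134,  0.32907034, -0.09958323])}
top {'fx': 463.8712783203998, 'fy': 463.8712783203998, 'cx': 304.541828331839, 'cy': 205.53382196235532, 'xyz': array([0.30161057, 0.00569599, 1.38055351]), 'orientation': array([-0.05717269,  0.71144883, -0.69683245,  0.07068509])}
0.1 [ 0.24023352 -0.57637666  0.23017123] [-9.38921759e-04  9.80579499e-01  1.96119754e-01 -8.48530321e-05]
```

View pics/scene0.png

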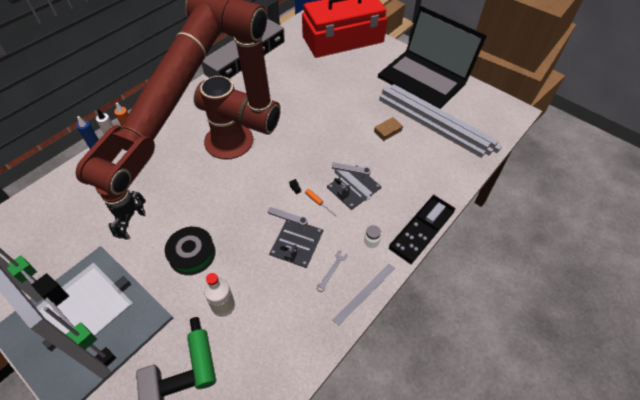

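View pics/top0.png

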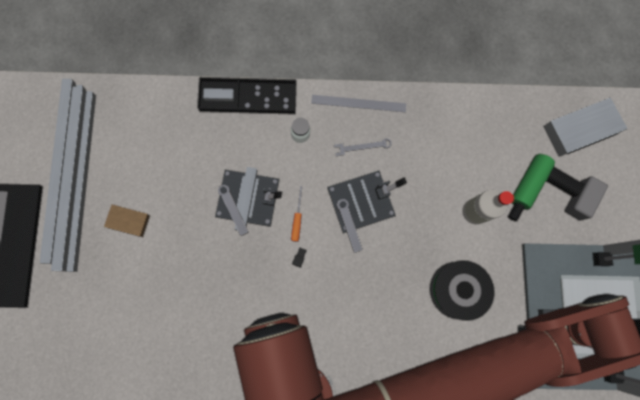

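Top view: the tube lies in the left clamp (around 248,197), strap pivot near (225,190), strap end near (241,231), lever near (275,195). The empty clamp is at (362,200). I'll enlarge the loaded clamp in both views.

```bash
python3 - <<'E'
import cv2,numpy as np
a=cv2.imread('pics/top0.png')[155:245,205:315]
b=cv2.imread('pics/scene0.png')[150:220,315:395]
cv2.imwrite('pics/c0.png',cv2.resize(a,None,fx=7,fy=6.5*7/6.5*0.94,interpolation=2) if 0 else cv2.resize(a,None,fx=6.5,fy=6.5,interpolation=2))
cv2.imwrite('pics/c1.png',cv2.resize(b,None,fx=8,fy=8,interpolation=2))
E
```

```text
(no output)
```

View pics/c0.png

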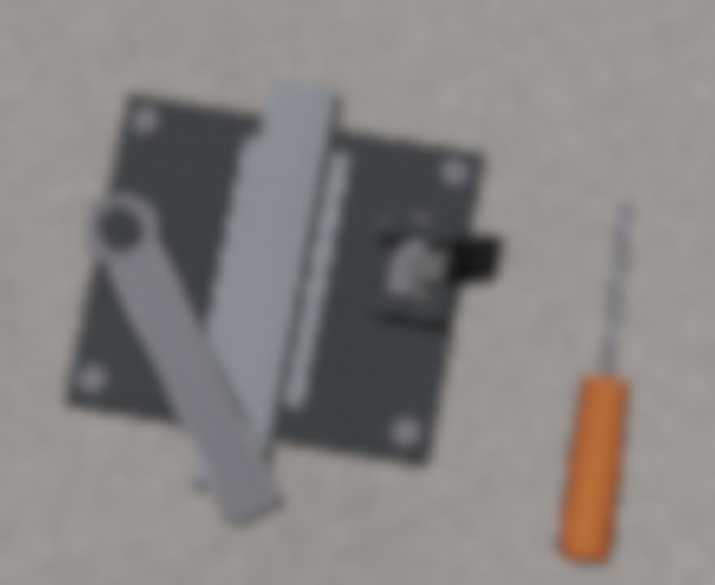

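View pics/c1.png

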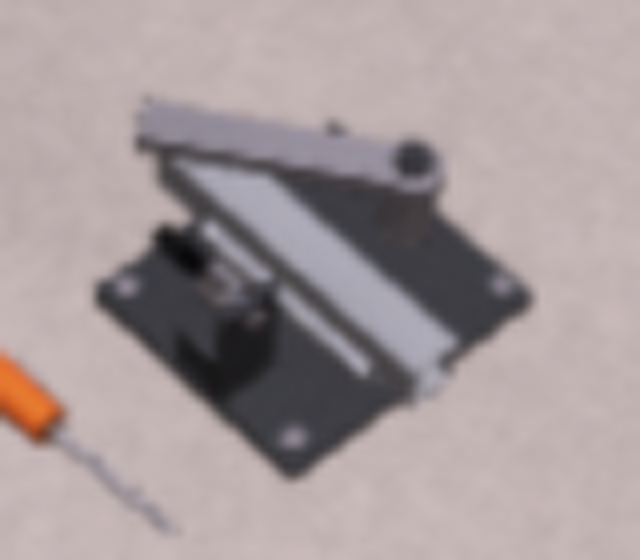

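```bash
cat >> h.py <<'E'
def crop(pts): return np.array(pts)/6.5+[205,155]-0.4
E
python3 - <<'E'
from h import *
c=onz('top',crop([(130,95),(482,153),(428,465),(67,403)]),.012);m=c.mean(0)
ex=(c[0]+c[1]-c[2]-c[3]);ey=c[0]+c[3]-c[1]-c[2]
yaw=np.arctan2(ex[1],ex[0]);yaw2=np.arctan2(-ey[0],ey[1]);print(m,yaw,yaw2,np.linalg.norm(ex)/2,np.linalg.norm(ey)/2)
w=(yaw+yaw2)/2; C=R.from_euler('z',w)
pv=onz('top',crop([(123,228)]),.069)[0]; e=onz('top',crop([(282,500),(238,524)]),.061)
for n,p in dict(piv=pv,e0=e[0],e1=e[1]).items(): print(n,p,C.inv().apply(p-m))
for z in(.12,.14,.15): 
  q=onz('top',crop([(497,257)]),z)[0];print(z,q,C.inv().apply(q-m))
for n,p in dict(catch=[0,-67,0],pivot=[0,65,0],sd=[0,0,0]).items(): print(n,C.apply(np.array(p)/1000)+m)
print('sd',onz('top',crop([(625,205),(605,380),(585,560)]),.015))
E
```

```text
[0.57369203 0.15439665 0.012     ] -0.14207622975666132 -0.14674360188381785 0.1480064127488721 0.16713163537170092
piv [0.58315695 0.21719634 0.069     ] [0.00032899 0.0635081  0.057     ]
e0 [0.46436542 0.14275958 0.061     ] [-0.10651395 -0.02724896  0.049     ]
e1 [0.45336644 0.16157651 0.061     ] [-0.12010636 -0.01021075  0.049     ]
0.12 [0.56328995 0.04940624 0.12      ] [ 0.00481521 -0.10539451  0.108     ]
0.14 [0.55913813 0.04871273 0.14      ] [ 0.00080642 -0.10667828  0.128     ]
0.15 [0.55706223 0.04836597 0.15      ] [-0.00119798 -0.10732017  0.138     ]
catch [0.56405016 0.08809405 0.012     ]
pivot [0.58304608 0.21872006 0.012     ]
sd [0.57369203 0.15439665 0.012     ]
sd [[ 0.61109246 -0.0055863   0.015     ]
 [ 0.52860668  0.00191885  0.015     ]
 [ 0.44559459  0.00921307  0.015     ]]
```

```bash
cat >> h.py <<'E'
M=np.array([.5737,.1544,0]);W=-.144;C=R.from_euler('z',W)
def loc(x,y,z): return C.apply([x,y,z])+M
def strap(a,off,r=.085,z=.050): # finger centre behind strap
    return loc(-r*np.sin(a)-off*np.cos(a),.065-r*np.cos(a)+off*np.sin(a),z)
def plan(wps,turn=0,g=0,start=None,per=.9):
    """per: max units/axis/row; prints rows"""
    s=manip.state();p=np.array(s['tool_pos'] if start is None else start);q=rot(s['tool_rot']);rows=[]
    for w in wps:
        w=np.array(w)
        while np.linalg.norm(w-p)>.0008:
            d=q.inv().apply(w-p)/.03; d=d/max(1,np.abs(d).max()/per); d=np.round(d,2)
            t=np.clip(turn,-10,10);turn-=t
            rows.append('%g %g %g %g %.1f'%(g,*d,t)); p=p+q.apply(d*.03); q=q*R.from_euler('z',t,degrees=True)
            if np.linalg.norm(d)<.02: break
    while len(rows)%8: rows.append('%g 0 0 0 0'%g)
    for i in range(0,len(rows),8): print('; '.join(rows[i:i+8]))
    print(p,turn)
def st():
    s=manip.state();q=rot(s['tool_rot']);x=q.apply([1,0,0])
    print('t',s['time'],'loc',C.inv().apply(np.array(s['tool_pos'])-M).round(4),'world',np.round(s['tool_pos'],4),'yaw rel clamp',np.degrees(np.arctan2(x[1],x[0])-W).round(1),'z',q.apply([0,0,1]).round(3),'F',np.round(s['contact_force'],1))
E
python3 - <<'E'
from h import *
st();p=strap(.93,.046);print(p)
plan([[.42,-.25,.22],[p[0],p[1],.18]],turn=-59)
E
```

```text
t 0.1 loc [-0.2251 -0.7711  0.2302] world [ 0.2402 -0.5764  0.2302] yaw rel clamp 30.9 z [-0.001  0.002 -1.   ] F [ 1.2  0.4 -0.8]
[0.48637886 0.2186545  0.05      ]
0 0.9 -0.72 0.03 -10.0; 0 0.9 -0.49 0.03 -10.0; 0 0.9 -0.3 0.03 -10.0; 0 0.9 -0.13 0.03 -10.0; 0 0.9 0.02 0.03 -10.0; 0 0.9 0.18 0.03 -9.0; 0 0.9 0.34 0.03 0.0; 0 0.9 0.34 0.02 0.0
0 0.9 0.33 0.03 0.0; 0 0.9 0.34 0.02 0.0; 0 0.9 0.33 0.03 0.0; 0 0.9 0.34 0.02 0.0; 0 0.75 0.28 0.03 0.0; 0 0.9 -0.01 0.08 0.0; 0 0.9 -0 0.08 0.0; 0 0.9 -0.01 0.08 0.0
0 0.9 -0 0.08 0.0; 0 0.9 -0.01 0.08 0.0; 0 0.9 -0 0.08 0.0; 0 0.9 -0.01 0.08 0.0; 0 0.9 -0 0.08 0.0; 0 0.9 -0.01 0.08 0.0; 0 0.9 -0 0.07 0.0; 0 0.9 -0.01 0.08 0.0
0 0.9 -0 0.07 0.0; 0 0.9 -0.01 0.08 0.0; 0 0.9 -0 0.07 0.0; 0 0.9 -0.01 0.08 0.0; 0 0.9 -0 0.07 0.0; 0 0.9 -0.01 0.08 0.0; 0 0.48 0 0.04 0.0; 0 0 0 0 0
[0.48634235 0.2187709  0.17987725] 0
```

drive_tool(
  commands="0 0.9 -0.72 0.03 -10; 0 0.9 -0.49 0.03 -10; 0 0.9 -0.3 0.03 -10; 0 0.9 -0.13 0.03 -10; 0 0.9 0.02 0.03 -10; 0 0.9 0.18 0.03 -9; 0 0.9 0.34 0.03 0; 0 0.9 0.34 0.02 0",
)

```text
time: 1.1
tool_pos: [0.3533, -0.3715, 0.2238]
tool_rot: [-0.0, 0.757, 0.654, 0.0]
contact_force: [0.3, 0.5, 0.1]
gripper_width: 0.0
```

drive_tool(
  commands="0 0.9 0.33 0.03 0; 0 0.9 0.34 0.02 0; 0 0.9 0.33 0.03 0; 0 0.9 0.34 0.02 0; 0 0.75 0.28 0.03 0; 0 0.9 0 0.04 0; 0 0.9 0 0.04 0; 0 0.9 0 0.04 0",
)

```text
time: 2.1
tool_pos: [0.4318, -0.1694, 0.2163]
tool_rot: [-0.0, 0.757, 0.654, -0.0]
contact_force: [-0.2, 0.4, 0.2]
gripper_width: -0.001
```

```bash
python3 - <<'E'
from h import *
st();p=strap(.93,.046)
plan([[p[0],p[1],.19]])
E
```

```text
t 2.1 loc [-0.094  -0.3408  0.2163] world [ 0.4318 -0.1694  0.2163] yaw rel clamp 89.9 z [-0.001  0.    -1.   ] F [-0.2  0.4  0.2]
0 0.9 -0.01 0.06 0.0; 0 0.9 -0.01 0.06 0.0; 0 0.9 -0.01 0.06 0.0; 0 0.9 -0 0.06 0.0; 0 0.9 -0.01 0.06 0.0; 0 0.9 -0 0.06 0.0; 0 0.9 -0.01 0.06 0.0; 0 0.9 -0 0.06 0.0
0 0.9 -0.01 0.06 0.0; 0 0.9 -0 0.06 0.0; 0 0.9 -0.01 0.06 0.0; 0 0.9 -0 0.06 0.0; 0 0.9 -0.01 0.06 0.0; 0 0.9 -0 0.07 0.0; 0 0.46 -0 0.03 0.0; 0 0 0 0 0
[0.48650842 0.21855286 0.19005222] 0
```

drive_tool(
  commands="0 0.9 0 0.06 0; 0 0.9 0 0.06 0; 0 0.9 -0.01 0.06 0; 0 0.9 0 0.06 0; 0 0.9 -0.01 0.06 0; 0 0.9 0 0.06 0; 0 0.9 -0.01 0.06 0; 0 0.9 0 0.06 0",
)

```text
time: 3.1
tool_pos: [0.4623, 0.0443, 0.2019]
tool_rot: [-0.0, 0.757, 0.654, -0.0]
contact_force: [0.2, 0.0, -0.1]
gripper_width: 0.0
```

drive_tool(
  commands="0 0.9 0 0.06 0; 0 0.9 0 0.06 0; 0 0.9 -0.01 0.06 0; 0 0.9 0 0.06 0; 0 0.9 -0.01 0.06 0; 0 0.9 0 0.06 0; 0 0.5 0 0 0; 0 0 0 0 0",
)

```text
time: 4.1
tool_pos: [0.4876, 0.2189, 0.1914]
tool_rot: [-0.0, 0.756, 0.654, -0.0]
contact_force: [-0.4, -0.7, 0.2]
gripper_width: 0.001
```

```bash
python3 - <<'E'
from h import *
st();p=strap(.93,.046)
plan([[p[0],p[1],.09]]); print(C.inv().apply(p-M))
a=grab('wrist','w1.png')
E
```

```text
t 4.1 loc [-0.0945  0.0515  0.1914] world [0.4876 0.2189 0.1914] yaw rel clamp 89.9 z [-0.001 -0.    -1.   ] F [-0.4 -0.7  0.2]
0 -0 -0.01 0.9 0.0; 0 -0 -0.01 0.9 0.0; 0 -0.01 -0.01 0.9 0.0; 0 -0 -0.01 0.68 0.0; 0 0 0 0 0; 0 0 0 0 0; 0 0 0 0 0; 0 0 0 0 0
[0.4863001  0.21876428 0.09000522] 0
[-0.09563806  0.05105863  0.05      ]
```

View pics/w1.png

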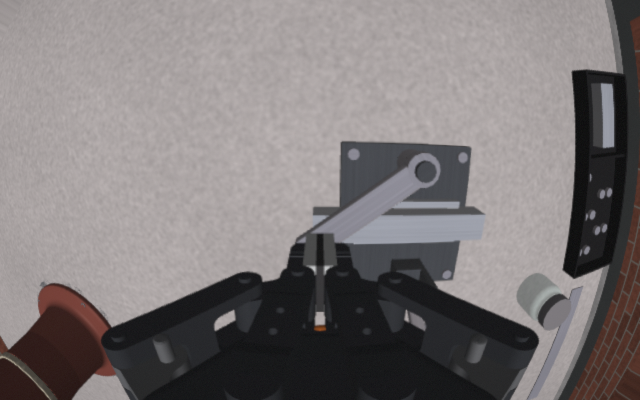

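Wrist view: bolt head at (425,170), strap running to about (305,240), partly hidden by the shut fingers at (320,250); lever catch at (405,268). Checking my model against this view by projection.

```bash
cat >> h.py <<'E'
def fish(w,p=None):
    p=p or manip.camera_params('wrist');c=rot(p['orientation']).inv().apply(np.array(w)-p['xyz'])
    t=np.arctan2(np.hypot(c[0],c[1]),c[2]);a=np.arctan2(c[1],c[0])
    return np.round([p['cx']+p['fx']*t*np.cos(a),p['cy']+p['fy']*t*np.sin(a)],1)
E
python3 - <<'E'
from h import *
print('piv',fish(loc(0,.065,.069)),'end',fish(loc(-.142*np.sin(.93),.065-.142*np.cos(.93),.061)),'tcp',fish(manip.state()['tool_pos']),'tgt',fish(strap(.93,.046)))
print('corners',[fish(loc(x,y,.012)) for x,y in((-.075,.085),(.075,.085),(.075,-.085))])
E
```

```text
piv [423.  175.8] end [299.5 258.5] tcp [319.  250.3] tgt [317.8 185.6]
corners [array([337.7, 145.6]), array([468.8, 149.4]), array([450.6, 282.2])]
```

drive_tool(
  commands="0 0 -0.02 0.9 0; 0 0 -0.01 0.9 0; 0 0 0 0.9 0; 0 0 0 0.65 0; 0 0 0 0 0; 0 0 0 0 0; 0 0 0 0 0; 0 0 0 0 0",
)

```text
time: 5.15
tool_pos: [0.4875, 0.2189, 0.0922]
tool_rot: [0.0, 0.757, 0.654, 0.001]
contact_force: [-0.2, -0.1, 0.0]
gripper_width: 0.003
```

```bash
python3 - <<'E'
from h import *
plan([strap(.93,.046)]+[strap(a,.028) for a in(.75,.6,.45,.3,.2)],per=.5)
E
```

```text
0 -0.01 -0.01 0.5 0.0; 0 -0 -0.02 0.5 0.0; 0 -0.01 -0.01 0.41 0.0; 0 -0.5 0.3 -0 0.0; 0 -0.47 0.28 -0 0.0; 0 -0.37 0.24 -0 0.0; 0 -0.33 0.3 -0 0.0; 0 -0.29 0.34 -0 0.0
0 -0.16 0.26 -0 0.0; 0 0 0 0 0; 0 0 0 0 0; 0 0 0 0 0; 0 0 0 0 0; 0 0 0 0 0; 0 0 0 0 0; 0 0 0 0 0
[0.52810684 0.14807503 0.04995356] 0
```

drive_tool(
  commands="0 0 0 0.5 0; 0 0 0 0.5 0; 0 0 0 0.41 0; 0 0 0 0 0; 0 -0.25 0.15 0 0; 0 -0.25 0.15 0 0; 0 -0.25 0.15 0 0; 0 -0.22 0.13 0 0",
)

```text
time: 6.15
tool_pos: [0.5006, 0.1871, 0.0495]
tool_rot: [0.0, 0.757, 0.653, 0.001]
contact_force: [-0.4, 2.5, 0.4]
gripper_width: -0.0
```

drive_tool(
  commands="0 -0.19 0.12 0 0; 0 -0.18 0.12 0 0; 0 -0.17 0.15 0 0; 0 -0.16 0.15 0 0; 0 -0.15 0.17 0 0; 0 -0.14 0.17 0 0; 0 0 0 0 0; 0 0 0 0 0",
)

```text
time: 7.15
tool_pos: [0.5218, 0.1538, 0.0489]
tool_rot: [0.0, 0.757, 0.654, -0.0]
contact_force: [-0.9, -0.2, 0.1]
gripper_width: -0.002
```

```bash
python3 - <<'E'
from h import *
st();grab('wrist','w2.png')
for a in(.3,.2,.1,0,-.05):print(a,C.inv().apply(strap(a,.028)-M))
E
```

```text
t 7.15 loc [-0.0513 -0.008   0.0489] world [0.5218 0.1538 0.0489] yaw rel clamp 89.9 z [ 0.    -0.001 -1.   ] F [-0.9 -0.2  0.1]
0.3 [-0.05186864 -0.00792904  0.05      ]
0.2 [-0.04432876 -0.01274292  0.05      ]
0.1 [-0.03634596 -0.01678002  0.05      ]
0 [-0.028 -0.02   0.05 ]
-0.05 [-0.02371678 -0.02129319  0.05      ]
```

View pics/w2.png

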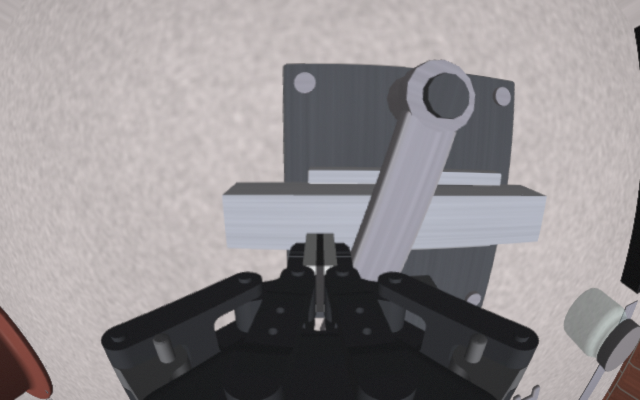

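The strap is about 0.3 rad from closed (running from (445,95) to (375,275)), the finger is beside it, and the tube is undisturbed. Continuing.

drive_tool(
  commands="0 -0.08 0.13 0 0; 0 -0.08 0.13 0 0; 0 -0.07 0.13 0 0; 0 -0.06 0.13 0 0; 0 -0.06 0.13 0 0; 0 -0.05 0.13 0 0; 0 0 0 0 0; 0 0 0 0 0",
)

```text
time: 8.2
tool_pos: [0.5434, 0.1386, 0.0491]
tool_rot: [0.0, 0.757, 0.654, 0.0]
contact_force: [-0.8, 0.8, -0.4]
gripper_width: -0.001
```

drive_tool(
  commands="0 0 0.04 0 0; 0 0 0.04 0 0; 0 0 0.04 0 0; 0 0 0.04 0 0; 0 0 0 0 0; 0 0 0 0 0; 0 0 0 0 0; 0 0 0 0 0",
)

```text
time: 9.2
tool_pos: [0.5467, 0.1381, 0.0487]
tool_rot: [-0.001, 0.757, 0.654, -0.001]
contact_force: [-6.4, -0.3, 2.8]
gripper_width: -0.001
```

```bash
python3 - <<'E'
from h import *
st()
E
```

```text
t 9.2 loc [-0.0243 -0.02    0.0487] world [0.5467 0.1381 0.0487] yaw rel clamp 89.9 z [-0.003 -0.    -1.   ] F [-6.4 -0.3  2.8]
```

drive_tool(
  commands="0 0 0.03 0 0; 0 0 0.03 0 0; 0 0 0.03 0 0; 0 0 0 0 0; 0 0 0 0 0; 0 0 0 0 0; 0 0 0 0 0; 0 0 0 0 0",
)

```text
time: 10.2
tool_pos: [0.547, 0.1381, 0.0485]
tool_rot: [-0.003, 0.757, 0.654, -0.004]
contact_force: [-13.9, -0.5, 9.4]
gripper_width: 0.0
```

```bash
python3 - <<'E'
from h import *
st();grab('wrist','w3.png');
im=cv2.resize(cv2.imread('pics/top0.png'),None,fx=1,fy=1)
t=manip.grab_frame('top')[155:245,205:315,::-1];s=manip.grab_frame('scene')[150:220,315:395,::-1]
a=cv2.resize(t,(400,327),interpolation=2);b=cv2.resize(s,(400,350),interpolation=2)[:327]
cv2.imwrite('pics/c3.png',np.hstack([a,b]))
E
```

```text
t 10.2 loc [-0.0241 -0.02    0.0485] world [0.547  0.1381 0.0485] yaw rel clamp 89.9 z [-0.009 -0.    -1.   ] F [-13.9  -0.5   9.4]
```

View pics/c3.png

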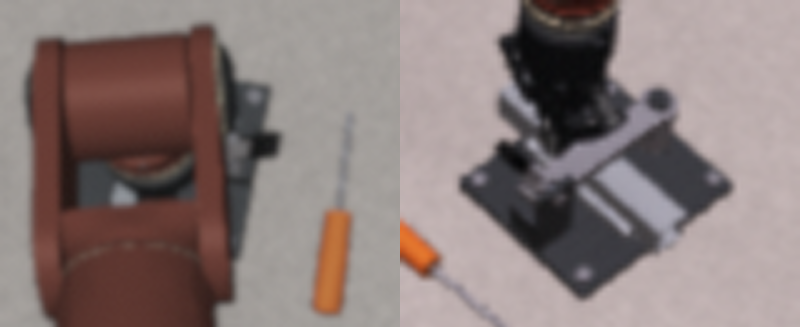

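View pics/w3.png

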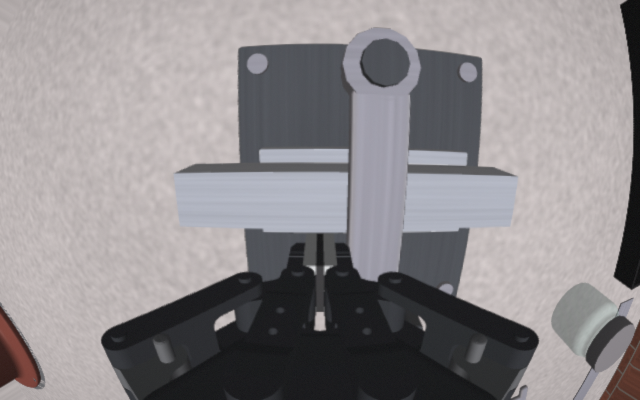

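Both views agree that the strap lies at right angles across the tube (wrist view (380,60) to (375,280)). It is against a hard stop, with force up to 14 N and no further motion. Backing off and rising to the lever.

drive_tool(
  commands="0 0 -0.3 0 0; 0 0 -0.4 0 0; 0 0 0 -0.9 0; 0 0 0 -0.9 0; 0 0 0 -0.9 0; 0 0 0 -0.9 0; 0 0 0 -0.7 0; 0 0 0 0 0",
)

```text
time: 11.35
tool_pos: [0.5309, 0.1411, 0.1801]
tool_rot: [0.001, 0.757, 0.654, 0.002]
contact_force: [0.4, 0.7, 0.6]
gripper_width: -0.003
```

drive_tool(
  commands="0 -0.4 0.3 0 0; 0 -0.4 0.3 0 0; 0 -0.4 0.3 0 0; 0 -0.4 0.3 0 0; 0 0 0.14 0 0; 0 0 0 0 0; 0 0 0 0 0; 0 0 0 0 0",
)

```text
time: 12.35
tool_pos: [0.5623, 0.0879, 0.178]
tool_rot: [-0.0, 0.757, 0.654, 0.0]
contact_force: [-0.3, 0.1, -0.2]
gripper_width: 0.001
```

```bash
cat >> h.py <<'E'
def lev(a,r,h=.006):
    # TCP so that the finger's -y bottom corner sits on lever's top face at r (sloping to bottom centre when level)
    k=min(1,a/.3)
    return loc(0,-.067-r*np.cos(a)+h*np.sin(a)+.011*k,.070+r*np.sin(a)+h*np.cos(a))
E
python3 - <<'E'
from h import *
st(); plan([loc(0,-.066,.14)]+[lev(a,.06) for a in(1.07,.9,.75,.6,.45,.3,.2,.1,0)],per=.5)
E
```

```text
t 12.35 loc [-0.0017 -0.0674  0.178 ] world [0.5623 0.0879 0.178 ] yaw rel clamp 89.9 z [ 0.  0. -1.] F [-0.3  0.1 -0.2]
0 0.02 0.02 0.5 0.0; 0 0.02 0.02 0.5 0.0; 0 0.01 0.02 0.27 0.0; 0 -0.45 -0 0.48 0.0; 0 -0.31 -0 0.16 0.0; 0 -0.24 -0 0.18 0.0; 0 -0.21 -0 0.21 0.0; 0 -0.17 -0 0.25 0.0
0 -0.14 -0 0.27 0.0; 0 -0.19 -0 0.18 0.0; 0 -0.17 0 0.2 0.0; 0 -0.16 0 0.2 0.0; 0 0 0 0 0; 0 0 0 0 0; 0 0 0 0 0; 0 0 0 0 0
[0.55544468 0.02858044 0.07594884] 0
```

drive_tool(
  commands="0 0 0.03 0.5 0; 0 0 0.03 0.5 0; 0 0 0 0.27 0; 0 -0.25 0 0.24 0; 0 -0.2 0 0.24 0; 0 -0.31 0 0.16 0; 0 0 0 0 0; 0 0 0 0 0",
)

```text
time: 13.35
tool_pos: [0.561, 0.0642, 0.1207]
tool_rot: [0.0, 0.757, 0.653, -0.0]
contact_force: [0.5, 1.5, 0.3]
gripper_width: 0.001
```

drive_tool(
  commands="0 -0.12 0 0.09 0; 0 -0.12 0 0.09 0; 0 -0.11 0 0.1 0; 0 -0.1 0 0.11 0; 0 -0.09 0 0.12 0; 0 -0.08 0 0.13 0; 0 0 0 0 0; 0 0 0 0 0",
)

```text
time: 14.35
tool_pos: [0.5581, 0.0458, 0.1012]
tool_rot: [0.0, 0.757, 0.654, -0.0]
contact_force: [0.4, 2.6, 0.8]
gripper_width: -0.002
```

```bash
python3 - <<'E'
from h import *
st(); print(C.inv().apply(lev(.45,.06)-M)); plan([lev(a,.06) for a in(.3,.2,.1,0)],per=.5)
E
```

```text
t 14.35 loc [ 0.0002 -0.1097  0.1012] world [0.5581 0.0458 0.1012] yaw rel clamp 89.9 z [-0.    -0.001 -1.   ] F [0.4 2.6 0.8]
[-3.44334272e-17 -1.07417033e-01  1.01500615e-01]
0 -0.06 -0.01 0.26 0.0; 0 -0.19 0 0.19 0.0; 0 -0.17 0 0.19 0.0; 0 -0.15 0 0.2 0.0; 0 0 0 0 0; 0 0 0 0 0; 0 0 0 0 0; 0 0 0 0 0
[0.55534841 0.02885926 0.07598559] 0
```

Contact is small and steady, as expected from the lever's friction. Continuing down to level.

drive_tool(
  commands="0 -0.03 0 0.13 0; 0 -0.03 0 0.13 0; 0 -0.09 0 0.1 0; 0 -0.1 0 0.09 0; 0 -0.17 0 0.19 0; 0 -0.15 0 0.2 0; 0 0 0 0 0; 0 0 0 0 0",
)

```text
time: 15.35
tool_pos: [0.5558, 0.0287, 0.0759]
tool_rot: [0.001, 0.757, 0.653, -0.0]
contact_force: [1.2, 0.7, 3.2]
gripper_width: 0.001
```

drive_tool(
  commands="0 0 0 0.03 0; 0 0 0 0.03 0; 0 0 0 0.03 0; 0 0 0 0.03 0; 0 0 0 0 0; 0 0 0 0 0; 0 0 0 0 0; 0 0 0 0 0",
)

```text
time: 16.35
tool_pos: [0.5561, 0.0287, 0.0756]
tool_rot: [0.0, 0.757, 0.654, -0.001]
contact_force: [-7.2, 0.3, 19.3]
gripper_width: 0.002
```

The lever is on its stop at z = 0.0756: 19 N against the 6 N or so that friction needs, and no further travel. Retreating up and away.

drive_tool(
  commands="0 0 0 -0.3 0; 0 0 0 -0.8 0; 0 0 0 -0.9 0; 0 0 0 -0.9 0; 0 0 0 -0.9 0; 0 0 0 -0.9 0; 0 -0.5 0 -0.3 0; 0 -0.9 0 0 0",
)

```text
time: 17.35
tool_pos: [0.5492, -0.0132, 0.2221]
tool_rot: [0.0, 0.757, 0.654, -0.001]
contact_force: [-0.4, -0.8, -1.1]
gripper_width: 0.002
```

drive_tool(
  commands="0 -0.9 0 0 0; 0 -0.9 0 0 0; 0 -0.9 0 0 0; 0 -0.9 0 0 0; 0 -0.9 -0.3 0 0; 0 -0.9 -0.3 0 0; 0 0 0 0 0; 0 0 0 0 0",
)

```text
time: 18.35
tool_pos: [0.5076, -0.1699, 0.2214]
tool_rot: [-0.001, 0.757, 0.653, -0.0]
contact_force: [0.3, 0.2, -0.2]
gripper_width: -0.001
```

```bash
python3 - <<'E'
from h import *
st()
t=manip.grab_frame('top')[150:265,200:340,::-1];s=manip.grab_frame('scene')[140:230,300:410,::-1]
a=cv2.resize(t,(400,329),interpolation=2);b=cv2.resize(s,(400,327),interpolation=2);b=np.vstack([b,b[:2]])
cv2.imwrite('pics/c4.png',np.hstack([a,b]))
E
```

```text
t 18.35 loc [-0.0189 -0.3304  0.2214] world [ 0.5076 -0.1699  0.2214] yaw rel clamp 89.8 z [-0.002  0.001 -1.   ] F [ 0.3  0.2 -0.2]
```

View pics/c4.png

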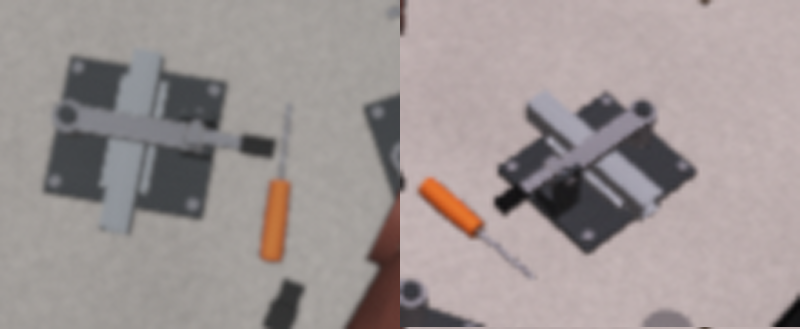

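Strap at right angles across the tube and into the catch (67,115 → 195,133), lever level and pointing along -y to its grip end at (273,148), tube still seated, screwdriver and corner unmoved. A last numeric check, then I hand in.

```bash
python3 - <<'E'
from h import *
q=onz('top',[(200+273*.35-.4,150+148*.35-.4),(200+67*.35-.4,150+115*.35-.4)],.072)
print(C.inv().apply(q-M)); manip.job_done(); st()
E
```

```text
[[ 1.34011564e-04 -1.45828691e-01  7.20000000e-02]
 [-9.45901421e-04  6.41706205e-02  7.20000000e-02]]
the job is handed in; nothing more can be done
the job is handed in; nothing more can be done
```

The loaded clamp (the left one) is closed and the job is handed in. The strap lies fully across the tube with its end in the catch, and the lever was pushed down only after that. It took about 18.5 s of the 48 s allowed.

- **Strap:** I pushed it round with the shut fingers, from about 0.93 rad to its stop. It stopped firmly: force rose to about 14 N with no further movement. The wrist and scene views, and the top view taken after the arm withdrew, show it square across the tube.
- **Lever:** I pushed it down along its arc until it stopped at a height of 75.6 mm, where 76 mm is fully down. It held there at about 19 N with no further travel.
- **Final check:** after the arm withdrew, the top view put the lever's end 146 mm out from the clamp's centre. Level would be 149 mm, so that agrees within what I can read from the picture. The tube, screwdriver and corner connector look unmoved. The last force reading was near zero, with the fingers well clear.

One disagreement: the wrist view put the clamp about 3–6 mm off my top-view estimate. I did not correct for it, and both stops were confirmed by contact. I did not check the spare clamp in a close-up, but the arm only passed well above it.

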